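# Fetch the brass shelf pin with sprung tongs

### The job

The brass shelf pin is held by a sprung clip at the bottom of one of the narrow pockets of the clear holder, too deep for fingers. Take the tongs from their wooden stand, squeeze them gently on the brass pin (it is soft and marks easily, and the holder is brittle), draw it out, lower it with the tongs into the red clay cazuelita and let it go there, then stand the tongs back in their stand. Leave the dark steel pin in its pocket and everything else where it is.

Things in the scene. Friction and masses are not known exactly. Their poses are not given: they have to be found in the camera images.
- tongs: Stainless sprung tongs, 142 mm tall, standing tips down in the stand. Origin: midway between the tips, at their lower ends; z up to the pivot (z = 136 mm); arms close along y and are alike (a half turn about z changes nothing). Tips 14 mm wide in x, 3 mm thick. At rest 50 mm wide over the grip bars and tips 41 mm apart inside; closed on the pin 42 mm over the bars.
- tongs_grip (a point): Midway between the two black grip bars, 100 mm above the tips: take the tongs here, fingers closing along the tongs' y. 1 mm of squeeze moves the tips 3.7 mm together. The spring pushes back with about 3 N per finger at first, 12 N at 46 mm over the bars (the tips then enter a pocket freely), 20 N at 42 mm; of any squeeze beyond that about a quarter reaches the pin.
- pin: Brass shelf pin, 10 mm diameter, 24 mm tall, 16 g, upright in one of the two pockets of the holder. Origin: centre of its underside (on the pocket floor), z up. The clip holds it back with a few newtons. It is marked if the two tips together press it with more than 16 N (8 N each), that is at about 48 N per finger on the grip bars; below about 30 N per finger the tips slip off it.
- steel_pin: Dark steel pin of the same size in the other pocket; stays there.
- holder: Clear plastic block on a white base, fixed, 68 x 56 x 72 mm; tongs must not press it with over 18 N. Origin: centre of its underside. Two pockets centred at x = -17 and +17 mm, each 22 mm (x) by 44 mm (y), 60 mm deep (floor 12 mm above the origin). A pin stands in the middle of each, clamped along x by a clip 8 mm high and 7 mm wide in y: the tongs must take it along the holder's y.
- stand: Dark wooden block, fixed, 50 x 86 x 72 mm, one upright slot 26 mm (x) by 66 mm (y), 60 mm deep (floor 12 mm above the origin) in which the tongs stand, their y along the stand's y. Origin: centre of its underside.
- cazuelita: Small red clay bowl, loose, rim radius 56 mm, 45 mm high, inner floor about 5 mm up. Origin: centre of its underside.
- tin_red: Round steel tin with a red window, 62 mm across, 46 mm high; bystander, origin under its centre.
- tin_yellow: Round steel tin with a yellow window, 62 mm across, 46 mm high; bystander, origin under its centre.
- cruet: Glass cruet with a cork, 72 mm across, 167 mm high; bystander, origin under its centre.
- scraper: White plastic bench scraper lying flat, 100 x 150 x 14 mm; bystander, origin under its centre.
- salt: Small jar with a blue cap, 52 mm across, 85 mm high; bystander, origin under its centre.
Mind the look-alikes: they are no part of the job. There is more than one size of the tongs; the one meant has the size given above.

How it is judged:
By the outcome, as a careful person would: the job done as asked, in the order asked, and still so for the second after the job is handed in, with the robot touching nothing.
It also fails if it takes over 72 s, if anything falls off the work surface, if the arm or the gripper's body presses on something with over 40 N, if the wrist force passes 120 N, or if a joint passes its speed limit or range.

### The arm

A 6-joint arm with a two-finger parallel gripper is mounted at the origin on the work surface. World frame = base frame: x ahead of the robot, y to its left, z up, the work surface at z = 0. Lengths are in m, angles in degrees, forces in N, time in s.
With the tool pointing down it reaches from about 0.3 to 0.75 m from the base axis. Payload 8.5 kg.
Tool frame: the origin (TCP) lies at the very end of the fingers, on their centre line; the grasp point (between the pads) lies 19 mm behind it; z points along the fingers, y is the line along which they close (so a half turn about z gives the same grasp; the last joint's range is limited). The gripper opens to 85 mm and grips with 20 to 120 N. Pads are 22 mm wide; open, the fingers measure 114 mm over their backs; the gripper's body (76 mm by 85 mm) begins 54 mm behind the grasp point. The pads swing forward as they close: fully open they stand 13 mm farther back than shut.
Start: joints at [-79.315, 21.807, 74.336, -0, 83.858, -12.336], TCP at [0.215, -0.506, 0.231] pointing down, gripper open.
Joint ranges: [-178.18, 178.18], [-50.72, 133.34], [12.68, 142.11], [-81.47, 261.47], [9.98, 163.14], [-165.26, 165.26]. Speed limits (degrees/s): [136.94, 136.94, 180, 180, 180, 180].

### API

Orientations are given as a 3x3 rotation matrix whose columns are the frame's x, y, z axes.
In Python, from rig import env, imaging gives the robot as it stands. The module is installed in compiled form; this text tells all that it offers.
- The arm moves only by the tool arm_command, never from a script. Its arguments are lists of equal length, an entry for each row: "turn": the turn, a rotation vector about the tool's x, y, z in units of 5 degrees (1.0 is 5 degrees), a list of three; "xyz": the shift along the tool's x, y, z in units of 50 mm (1.0 is 50 mm), a list of three; "claw": the finger opening in mm, from 0 to 85.4. A call has 1 to 12 rows; each row shifts and turns the commanded pose from where the row before left it, along the tool's axes as they then stand; what a row does not reach is not made up. A row lasts 1/10 s, in which the tool goes at most 50 mm and 8.59 degrees, less where a joint would pass 70% of its speed; a pose out of reach is approached as far as the arm can. A call is refused whole if a number of a shift passes 1 or a number of a turn 1, either way. A call with a gripper value outside its range is refused whole. The fingers move at their own pace and stop on an object; "squeeze" is the grip in N (left out, the last holds). Time passes only in rows, so rows that do not move let the fingers close. It gives the time, the measured TCP pose, the force, the opening and the grip force at its end, in the units of the state.
- env.observe(): the state, without advancing time (a new reading comes with each control period).
- imaging.get_image(name): name is "scene" or "top"; returns (picture, depth): 480x640x3 uint8, blue, green, red; 480x640 float32, m along the optical axis (not along the pixel's ray), 0 where there is no reading.
- imaging.camera_info(name): a dict with "camera_matrix" (3x3 intrinsics, pixels), "k1" (the pictures are not rectified: a ray, as slopes to the right and down, at radius r is drawn at 1 + k1 r^2 times it, then the intrinsics apply), "rvec" (rotation vector, rad) and "tvec" (3), from world to camera coordinates, as OpenCV has them. Camera axes: x right, y down, z forward; pixel columns grow to the right and rows downward; lengths in m; the calibration is good to about 2 mm. A picture is of the moment at which its call begins. camera_info takes no time and is no camera call.
- env.close_job(): hands the job in; it is judged then, once.
The state is a dict: "time_s": time; "q": joint angles; "qvel": joint speeds; "joint_efforts": joint torques, N m; "position": TCP position; "tool_rot": TCP orientation; "ft_force": force on the tool from outside, world axes, zero at the start; "wrist_torque": the same for the moment, N m; "grip_width": finger opening in m; "gripper_force": force on a finger pad.
Only numpy, scipy, OpenCV 4.12 (cv2) and the standard library are available. Lean on these libraries where they do the work, as an engineer would, in place of code of your own. Each camera call takes 0.05 s, during which the arm holds its last target. There are 200 camera calls.

## Working session

There is one attempt and no reset: what is moved stays moved. The work goes in short steps, Python scripts to look and compute and a tool call to move; the robot and the scene stay as the last step left them, time stands still between calls to the robot, and variables do not carry over. Pictures are saved under pics/ and viewed, at most 10 in all, crops included, and the job is handed in when it is done.

Besides the shell and the picture viewer there is one more tool, called after "Call:" by a JSON object that holds its "op" and its "data". arm_command: Moves the arm, as the interface text tells. Its arguments: {"type":"object","properties":{"turn":{"type":"array"},"xyz":{"type":"array"},"claw":{"type":"array"},"squeeze":{"type":"number"}},"required":["turn","xyz","claw"]}

```bash
mkdir -p pics; cat > h.py <<'E'
import numpy as np, cv2
from rig import env, imaging
def cam(n):
    c=imaging.camera_info(n); R=cv2.Rodrigues(np.array(c["rvec"],float))[0]; t=np.array(c["tvec"],float).ravel()
    return np.array(c["camera_matrix"],float),float(c["k1"]),R,t
def rays(n,uv):
    K,k1,R,t=cam(n); uv=np.atleast_2d(np.array(uv,float))
    d=cv2.undistortPoints(uv[:,None],K,np.array([k1,0,0,0.]))[:,0]
    d=np.c_[d,np.ones(len(d))]
    return -R.T@t, d@R, d   # origin, world dirs (unit depth)
def onplane(n,uv,z):
    o,d,_=rays(n,uv); s=(z-o[2])/d[:,2]; return o+d*s[:,None]
def proj(n,P):
    K,k1,R,t=cam(n); return cv2.projectPoints(np.atleast_2d(np.array(P,float)),cv2.Rodrigues(R)[0],t,K,np.array([k1,0,0,0.]))[0][:,0]
def cloud(n,dep):
    v,u=np.mgrid[0:480,0:640]; o,d,_=rays(n,np.c_[u.ravel(),v.ravel()])
    return (o+d*dep.ravel()[:,None]).reshape(480,640,3)
E
python3 - <<'E'
from h import *
for n in("scene","top"):
    im,d=imaging.get_image(n); cv2.imwrite(f"pics/{n}0.png",im); np.savez(f"{n}0.npz",im=im,d=d)
    K,k,R,t=cam(n); print(n,K.round(1).tolist(),k,(-R.T@t).round(3),R[2].round(3))
print(env.observe())
E
```

```text
scene [[521.6, 0.0, 318.4], [0.0, 521.6, 237.6], [0.0, 0.0, 1.0]] -0.0859396989269733 [0.996 0.558 0.941] [-0.36  -0.513 -0.779]
top [[548.8, 0.0, 323.4], [0.0, 548.8, 247.6], [0.0, 0.0, 1.0]] 0.0022289576640502516 [0.335 0.014 1.439] [ 0.208 -0.023 -0.978]
{'time_s': 0.1, 'q': array([-7.93152251e+01,  2.18381896e+01,  7.43790924e+01, -6.98064653e-05,
        8.38560015e+01, -1.23336853e+01]), 'qvel': array([ 0.03790409, -0.15997716, -0.01817453,  0.03996518, -0.0401746 ,
        0.00073334]), 'joint_efforts': array([ 4.28365587e-03, -4.49216938e+01, -2.31658155e+01, -1.59457563e-04,
        3.65576532e-03,  2.49552912e-06]), 'position': array([ 0.21503388, -0.50595021,  0.23077134]), 'tool_rot': array([[ 9.20378897e-01,  3.91027658e-01, -2.38331138e-04],
       [ 3.91027636e-01, -9.20378079e-01,  1.25663813e-03],
       [ 2.72025510e-04, -1.24977728e-03, -9.99999182e-01]]), 'ft_force': array([-0.7906797 ,  0.7643652 ,  0.23022405]), 'wrist_torque': array([ 0.00237879, -0.02814664,  0.01090353]), 'gripper_force': 0.0, 'grip_width': 0.08528904803570857}
```

View pics/scene0.png

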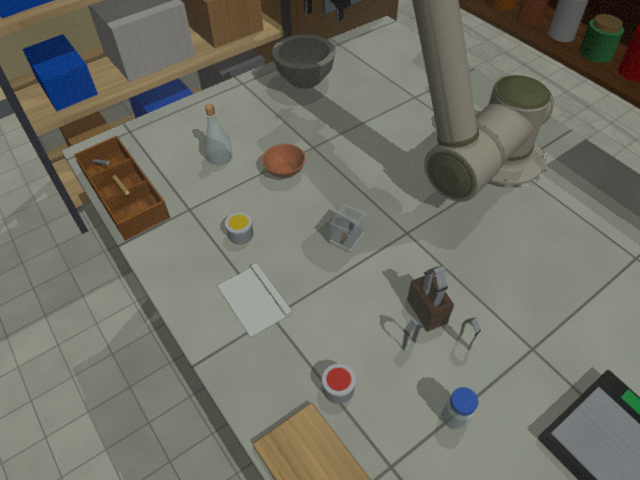

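View pics/top0.png

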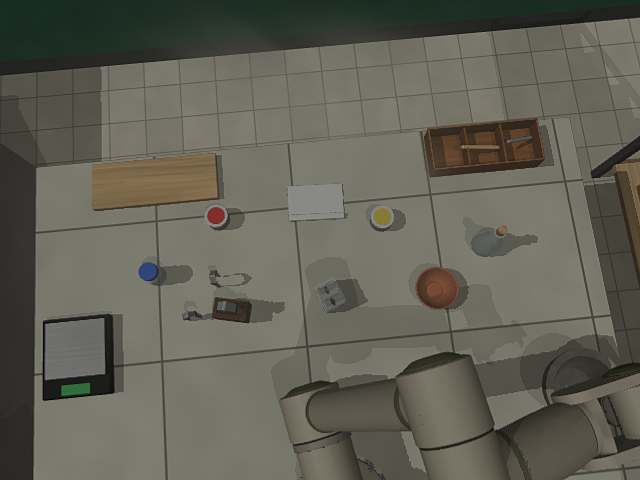

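The scene view shows the stand with tongs at (432,300), two look-alike tongs beside it at (411,333) and (470,328), the holder at (347,228) and the bowl at (284,160). In the top view the stand is at (231,309), the holder at (331,295) and the bowl at (437,288). Next I'll take enlarged crops with coordinates.

```bash
python3 - <<'E'
from h import *
S=np.load("scene0.npz");T=np.load("top0.npz")
def crop(im,u,v,w,h,f): return cv2.resize(im[v:v+h,u:u+w],None,fx=f,fy=f,interpolation=cv2.INTER_CUBIC)
a=crop(S["im"],392,258,100,75,4); b=crop(S["im"],312,195,80,60,5)
c=crop(T["im"],180,255,100,75,4); d=crop(T["im"],291,265,80,60,5)
cv2.imwrite("pics/c1.png",np.vstack([np.hstack([a,b]),np.hstack([c,d])]))
Pt=cloud("top",T["d"]);Ps=cloud("scene",S["d"])
for nm,im,P in(("top",T["im"],Pt),("scene",S["im"],Ps)):
    hsv=cv2.cvtColor(im,cv2.COLOR_BGR2HSV)
    # bowl
    m=cv2.inRange(hsv,(0,110,60),(14,255,255))
    n,l,st,ce=cv2.connectedComponentsWithStats(m)
    for i in range(1,n):
        if st[i,4]>300:
            q=P[l==i]; q=q[(q[:,2]>-.02)&(q[:,2]<.3)]
            print(nm,"red",ce[i].round(),st[i].tolist(),q.min(0).round(3) if len(q) else 0,q.max(0).round(3) if len(q) else 0)
for nm,P,(u,v,w,h) in(("top stand",Pt,(180,255,100,75)),("scene stand",Ps,(392,258,100,75)),("top hold",Pt,(300,270,60,55)),("scene hold",Ps,(317,195,60,65))):
    q=P[v:v+h,u:u+w].reshape(-1,3); print(nm)
    for z0,z1 in((.03,.06),(.06,.08),(.08,.11),(.11,.13),(.13,.16)):
        s=q[(q[:,2]>z0)&(q[:,2]<z1)]
        if len(s): print(z0,len(s),s.mean(0).round(4),np.percentile(s,[2,98],0).round(3).tolist())
for nm,uv in(("top",[[37,235],[331,295]]),): print(onplane(nm,uv,0))
E
```

```text
top red [485. 146.] [426, 118, 119, 52, 2972] [ 0.808 -0.632 -0.005] [ 0.93 -0.33  0.07]
top red [437. 287.] [416, 267, 43, 42, 1366] [ 0.445 -0.351 -0.002] [ 0.553 -0.243  0.055]
scene red [535.  13.] [519, 0, 32, 30, 543] [-0.731 -0.433  0.002] [-0.584 -0.329  0.103]
scene red [633.  66.] [621, 40, 19, 43, 333] [-0.622 -0.024  0.005] [-0.587  0.042  0.137]
scene red [122. 188.] [75, 136, 94, 104, 2806] [ 0.812 -0.631 -0.002] [ 0.931 -0.325  0.064]
scene red [283. 159.] [262, 144, 43, 31, 992] [ 0.446 -0.35   0.002] [ 0.555 -0.237  0.048]
scene red [338. 379.] [326, 368, 25, 23, 438] [0.725 0.233 0.042] [0.769 0.277 0.053]
top stand
0.03 110 [0.4955 0.2349 0.0447] [[0.463, 0.184, 0.031], [0.592, 0.343, 0.059]]
0.06 445 [0.496  0.2347 0.0719] [[0.465, 0.187, 0.063], [0.567, 0.319, 0.079]]
0.08 131 [0.5274 0.2913 0.0907] [[0.482, 0.206, 0.081], [0.589, 0.34, 0.103]]
0.11 56 [0.4926 0.2219 0.1208] [[0.478, 0.204, 0.113], [0.51, 0.255, 0.13]]
0.13 142 [0.4938 0.2268 0.1439] [[0.483, 0.21, 0.13], [0.506, 0.247, 0.157]]
scene stand
0.03 560 [0.509  0.2437 0.0463] [[0.479, 0.191, 0.031], [0.566, 0.319, 0.059]]
0.06 782 [0.5077 0.2437 0.0699] [[0.472, 0.19, 0.061], [0.595, 0.345, 0.079]]
0.08 315 [0.5204 0.273  0.0916] [[0.483, 0.207, 0.081], [0.591, 0.342, 0.108]]
0.11 120 [0.5004 0.2412 0.1205] [[0.489, 0.206, 0.112], [0.512, 0.256, 0.129]]
0.13 195 [0.4984 0.2363 0.1437] [[0.487, 0.217, 0.131], [0.508, 0.249, 0.154]]
top hold
0.03 123 [ 0.5058 -0.0226  0.0434] [[0.468, -0.053, 0.03], [0.541, 0.01, 0.059]]
0.06 340 [ 0.5081 -0.0229  0.0713] [[0.471, -0.057, 0.063], [0.544, 0.011, 0.077]]
0.08 2 [ 0.5191 -0.0405  0.081 ] [[0.518, -0.042, 0.08], [0.52, -0.039, 0.081]]
scene hold
0.03 464 [ 0.5163 -0.0135  0.0474] [[0.472, -0.05, 0.031], [0.55, 0.016, 0.06]]
0.06 554 [ 0.5108 -0.0192  0.0686] [[0.472, -0.054, 0.06], [0.548, 0.015, 0.074]]
[[ 0.75258549  0.74284439  0.        ]
 [ 0.51179662 -0.02723256  0.        ]]
```

View pics/c1.png

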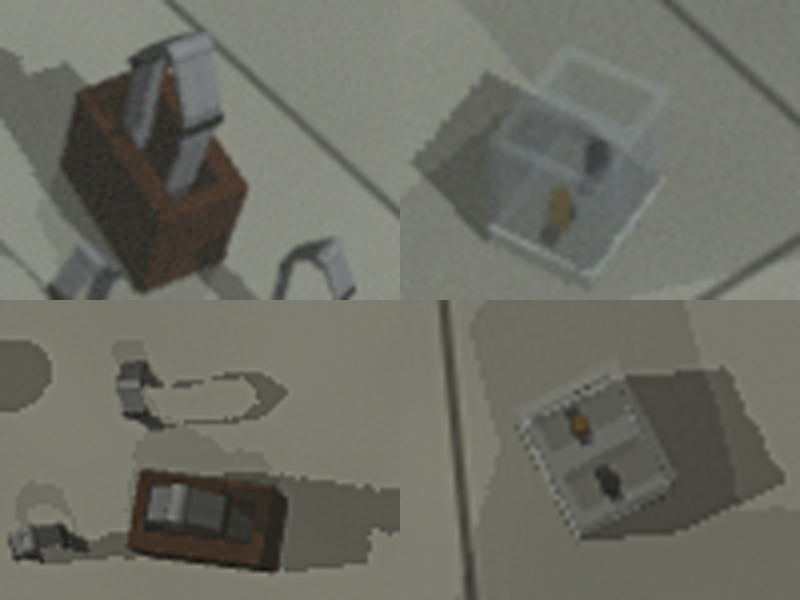

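The crops show the tongs upright in the dark stand. The brass pin sits in the holder pocket at about top (323+,281), and the dark pin at about top (332,297). Next I'll fit rectangles.

```bash
cat > m.py <<'E'
from h import *
def rect(P,lo,hi,z0,z1):
    q=P.reshape(-1,3); q=q[(q[:,2]>z0)&(q[:,2]<z1)&(q[:,0]>lo[0])&(q[:,0]<hi[0])&(q[:,1]>lo[1])&(q[:,1]<hi[1])]
    r=cv2.minAreaRect((q[:,:2]*1000).astype(np.float32)); return np.round(r[0],1),np.round(r[1],1),round(r[2],1),len(q),np.median(q[:,2]).round(4)
E
python3 - <<'E'
from m import *
S=np.load("scene0.npz");T=np.load("top0.npz")
D={"top":(T["im"],cloud("top",T["d"])),"scene":(S["im"],cloud("scene",S["d"]))}
for n,(im,P) in D.items():
    print(n,"stand",rect(P,(.45,.17),(.55,.29),.067,.077))
    print(n,"holder",rect(P,(.45,-.08),(.57,.04),.066,.078))
    print(n,"tongs",rect(P,(.47,.19),(.53,.27),.10,.16), rect(P,(.47,.19),(.53,.27),.148,.16))
    hsv=cv2.cvtColor(im,cv2.COLOR_BGR2HSV)
    for nm,m in(("brass",cv2.inRange(hsv,(8,100,60),(28,255,255))),("dark",cv2.inRange(hsv,(0,0,0),(180,255,72)))):
        r=(295,268,60,55) if n=="top" else (400-73,205,60,45)
        mm=np.zeros_like(m);mm[r[1]:r[1]+r[3],r[0]:r[0]+r[2]]=255; m=m&mm
        k,l,st,ce=cv2.connectedComponentsWithStats(m)
        for i in range(1,k):
            if st[i,4]>5:
                print(n,nm,ce[i].round(1),st[i].tolist(),onplane(n,ce[i],.030).round(4),P[l==i].mean(0).round(4))
    # wood top face contour: brown mask
    m=cv2.inRange(hsv,(0,60,30),(20,255,140)); r=(205,290,55,40) if n=="top" else (400,265,60,70)
    mm=np.zeros_like(m);mm[r[1]:r[1]+r[3],r[0]:r[0]+r[2]]=255; m=m&mm
    c=max(cv2.findContours(m,cv2.RETR_EXTERNAL,cv2.CHAIN_APPROX_NONE)[0],key=cv2.contourArea)
    a=cv2.approxPolyDP(c,3,True)[:,0]; print(n,"wood",a.tolist(),onplane(n,a,.072)[:,:2].round(4).tolist())
    # bowl rim
    m=cv2.inRange(hsv,(0,110,60),(14,255,255));r=(410,260,60,55) if n=="top" else (255,138,60,45)
    mm=np.zeros_like(m);mm[r[1]:r[1]+r[3],r[0]:r[0]+r[2]]=255;m&=mm
    c=max(cv2.findContours(m,cv2.RETR_EXTERNAL,cv2.CHAIN_APPROX_NONE)[0],key=cv2.contourArea)[:,0]
    print("bowl",cv2.minEnclosingCircle((onplane(n,c,.045)[:,:2]*1000).astype(np.float32)))
E
```

```text
top stand (array([494.6, 229.1]), array([84.3, 50.2]), 77.3, 342, np.float64(0.0722))
top holder (array([508., -23.]), array([68.8, 56.5]), 22.1, 304, np.float64(0.072))
top tongs (array([494.5, 229.4]), array([50.8, 24.8]), 77.7, 201, np.float64(0.1386)) (array([494. , 230.7]), array([16.5, 21.3]), 85.5, 52, np.float64(0.1523))
top brass [326.5 289.4] [325, 288, 4, 4, 11] [[ 0.5238 -0.0162  0.03  ]] [ 0.5232 -0.0161  0.0349]
top dark [347.  280.4] [343, 280, 9, 2, 9] [[ 0.5416 -0.0716  0.03  ]] [ 5.46e-01 -7.34e-02  5.00e-04]
top dark [301.  286.5] [301, 284, 1, 6, 6] [[0.5379 0.0485 0.03  ]] [0.5419 0.0492 0.0017]
top dark [326.1 289.9] [324, 286, 5, 8, 18] [[ 0.5226 -0.015   0.03  ]] [ 0.5221 -0.0149  0.0343]
top dark [346.2 298.6] [343, 293, 8, 12, 23] [[ 0.495  -0.0644  0.03  ]] [ 0.498  -0.0658  0.0041]
top dark [302. 297.] [302, 294, 1, 7, 7] [[0.5105 0.0485 0.03  ]] [0.5142 0.0492 0.    ]
top dark [352.8 298.7] [351, 294, 4, 11, 14] [[ 0.4929 -0.0812  0.03  ]] [ 0.4962 -0.0831  0.0013]
top dark [332.3 301. ] [330, 298, 6, 7, 27] [[ 0.4925 -0.028   0.03  ]] [ 0.4864 -0.0265  0
[... 722 characters left out ...]
6.4, 231.6]), array([51.2, 24. ]), 77.0, 354, np.float64(0.1326)) (array([496.8, 231.3]), array([13.1, 22.7]), 74.2, 74, np.float64(0.1513))
scene dark [350.7 225.8] [349, 223, 4, 7, 19] [[ 0.495 -0.026  0.03 ]] [ 0.5101 -0.0084  0.0574]
scene wood [[422, 277], [412, 282], [433, 314], [430, 329], [447, 317], [453, 304], [445, 293], [446, 304], [434, 308], [429, 295], [421, 292], [415, 281], [420, 283]] [[0.4867, 0.1928], [0.5111, 0.1897], [0.5288, 0.2686], [0.556, 0.2889], [0.512, 0.2896], [0.4821, 0.2759], [0.4766, 0.2483], [0.493, 0.2677], [0.518, 0.2601], [0.5052, 0.2326], [0.513, 0.218], [0.5047, 0.1915], [0.4999, 0.2011]]
bowl ((499.1319885253906, -289.9339294433594), 57.87111282348633)
```

Call:
{"op": "arm_command", "data": {"turn": [[0,0,0],[0,0,0],[0,0,0],[0,0,0],[0,0,0],[0,0,0],[0,0,0],[0,0,0],[0,0,0],[0,0,0],[0,0,0],[0,0,0]], "xyz": [[0.2,-0.2,0],[0.55,-0.57,0],[0.55,-0.57,0],[0.55,-0.57,0],[0.55,-0.57,0],[0.55,-0.57,0],[0.55,-0.57,0],[0.55,-0.57,0],[0.55,-0.57,0],[0.55,-0.57,0],[0.55,-0.57,0],[0.55,-0.57,0]], "claw": [72,72,72,72,72,72,72,72,72,72,72,72], "squeeze": 30}}

```text
time_s: 1.3
position: [0.3758, -0.0838, 0.2313]
tool_rot: [[0.92, 0.391, 0.0], [0.391, -0.92, 0.0], [0.0, 0.0, -1.0]]
ft_force: [-0.0, -0.7, -0.5]
grip_width: 0.072
gripper_force: 0.0
```

Call:
{"op": "arm_command", "data": {"turn": [[0,0,0],[0,0,0],[0,0,0],[0,0,0],[0,0,0],[0,0,0],[0,0,0],[0,0,0],[0,0,0]], "xyz": [[0.55,-0.57,0],[0.55,-0.57,0],[0.55,-0.57,0],[0.55,-0.57,0],[0.55,-0.57,0],[0.55,-0.57,0],[0.55,-0.57,0],[0.4,-0.4,0],[0,0,0]], "claw": [72,72,72,72,72,72,72,72,72]}}

```text
time_s: 2.2
position: [0.4855, 0.2019, 0.2308]
tool_rot: [[0.919, 0.394, -0.001], [0.394, -0.919, 0.001], [-0.0, -0.001, -1.0]]
ft_force: [-0.4, -0.3, -1.0]
grip_width: 0.0718
gripper_force: 0.0
```

Call:
{"op": "arm_command", "data": {"turn": [[0,0,0.9],[0,0,0.9],[0,0,0.9],[0,0,0.9],[0,0,0.9],[0,0,0.9],[0,0,0.9],[0,0,0.8],[0,0,0],[0,0,0],[0,0,0]], "xyz": [[0,0,0],[0,0,0],[0,0,0],[0,0,0],[0,0,0],[0,0,0],[0,0,0],[0,0,0],[0,0,0],[0,0,0],[0,0,0]], "claw": [72,72,72,72,72,72,72,72,72,72,72]}}

```text
time_s: 3.3
position: [0.4856, 0.1988, 0.2313]
tool_rot: [[0.977, -0.215, -0.0], [-0.215, -0.977, -0.0], [-0.0, 0.0, -1.0]]
ft_force: [-0.1, 0.7, 0.2]
grip_width: 0.0719
gripper_force: 0.0
```

```bash
cat > go.py <<'E'
import sys
from h import *
def go(x,y,z,yaw,tag=""):
    s=env.observe(); R=np.array(s["tool_rot"]); p=np.array(s["position"])
    y_=np.array([np.cos(np.radians(yaw)),np.sin(np.radians(yaw)),0]); 
    if y_@R[:,1]<0: y_=-y_
    z_=np.array([0,0,-1.]); Rt=np.c_[np.cross(y_,z_),y_,z_]
    rv=cv2.Rodrigues(R.T@Rt)[0].ravel()*180/np.pi/5
    print(tag,"t",round(s["time_s"],2),"pos",p.round(4),"turn",rv.round(3),"xyz",(R.T@(np.array([x,y,z])-p)/.05).round(3),"xyz after turn",(Rt.T@(np.array([x,y,z])-p)/.05).round(3))
    print(" w",round(s["grip_width"]*1000,2),"gf",round(float(s["gripper_force"]),1),"F",s["ft_force"].round(1),"q",s["q"].round(0))
if __name__=="__main__": go(*map(float,sys.argv[1:5]))
E
python3 go.py .4955 .2303 .231 77.5
```

```text
t 3.3 pos [0.4856 0.1988 0.2313] turn [0.001 0.002 0.019] xyz [ 0.058 -0.659  0.007] xyz after turn [ 0.057 -0.659  0.007]
 w 71.88 gf 0.0 F [-0.1  0.7  0.2] q [  9.  19.  78.  -0.  82. 112.]
```

Call:
{"op": "arm_command", "data": {"turn": [[0,0,0],[0,0,0],[0,0,0],[0,0,0],[0,0,0],[0,0,0],[0,0,0],[0,0,0],[0,0,0],[0,0,0],[0,0,0],[0,0,0]], "xyz": [[0.03,-0.33,0],[0.03,-0.33,0],[0,0,0],[0,0,0],[0,0,0.3],[0,0,0.3],[0,0,0.3],[0,0,0.2],[0,0,0.1],[0,0,0],[0,0,0],[0,0,0]], "claw": [72,72,72,72,72,72,72,72,72,72,72,72]}}

```text
time_s: 4.5
position: [0.4963, 0.2305, 0.172]
tool_rot: [[0.976, -0.216, 0.001], [-0.216, -0.976, 0.0], [0.001, -0.001, -1.0]]
ft_force: [0.5, 0.3, 0.1]
grip_width: 0.0718
gripper_force: 0.0
```

```bash
python3 - <<'E'
from go import *
go(.4955,.2305,.091,77.5)
im=[imaging.get_image(n) for n in("scene","top")]
f=lambda a,u,v,w,h,k:cv2.resize(a[v:v+h,u:u+w],None,fx=k,fy=k,interpolation=cv2.INTER_CUBIC)
cv2.imwrite("pics/c2.png",np.hstack([f(im[0][0],380,210,100,130,4),f(im[1][0],180,245,100,130,4)]))
E
```

```text
t 4.5 pos [0.4963 0.2305 0.172 ] turn [-0.006 -0.013  0.004] xyz [-0.017  0.005  1.619] xyz after turn [-0.015  0.004  1.619]
 w 71.77 gf 0.0 F [0.5 0.3 0.1] q [ 13.  24.  81.   0.  75. 115.]
```

View pics/c2.png

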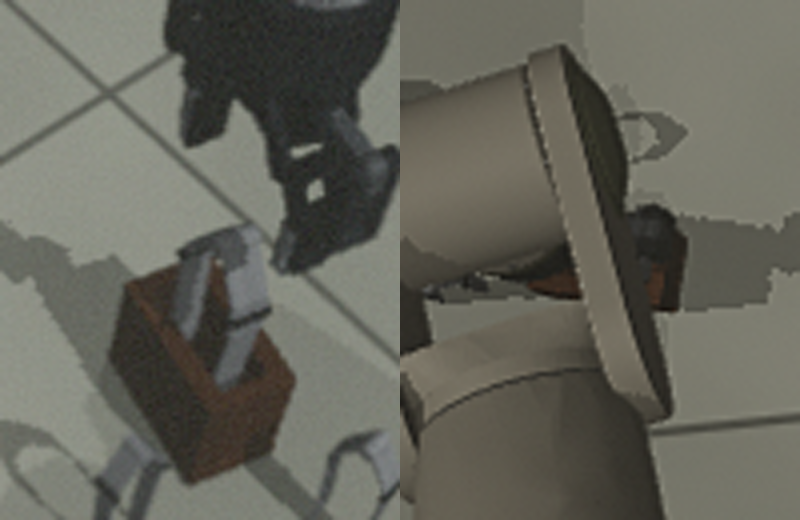

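The fingers straddle the tongs evenly in the scene crop, and the black bar line is at about (442,289). Descending now.

Call:
{"op": "arm_command", "data": {"turn": [[0,0,0],[0,0,0],[0,0,0],[0,0,0],[0,0,0],[0,0,0],[0,0,0],[0,0,0],[0,0,0],[0,0,0]], "xyz": [[-0.01,0,0.25],[0,0,0.25],[0,0,0.25],[0,0,0.25],[0,0,0.2],[0,0,0.2],[0,0,0.15],[0,0,0.07],[0,0,0],[0,0,0]], "claw": [72,72,72,72,72,72,72,72,72,72]}}

```text
time_s: 5.6
position: [0.4957, 0.2306, 0.0907]
tool_rot: [[0.976, -0.216, 0.001], [-0.216, -0.976, 0.0], [0.001, -0.0, -1.0]]
ft_force: [0.2, 0.2, -0.1]
grip_width: 0.0719
gripper_force: 0.0
```

Call:
{"op": "arm_command", "data": {"turn": [[0,0,0],[0,0,0],[0,0,0],[0,0,0],[0,0,0],[0,0,0],[0,0,0],[0,0,0],[0,0,0],[0,0,0]], "xyz": [[0,0,0],[0,0,0],[0,0,0],[0,0,0],[0,0,0],[0,0,0],[0,0,0],[0,0,0],[0,0,0],[0,0,0]], "claw": [60,54,52,50,49,48,47,46,46,46], "squeeze": 30}}

```text
time_s: 6.6
position: [0.4958, 0.2307, 0.0908]
tool_rot: [[0.976, -0.216, 0.001], [-0.216, -0.976, 0.0], [0.001, -0.001, -1.0]]
ft_force: [-0.1, 1.0, 6.4]
grip_width: 0.0465
gripper_force: 17.5
```

```bash
python3 go.py .4955 .2303 .191 77.5
```

```text
t 6.6 pos [0.4958 0.2307 0.0908] turn [-0.007 -0.012  0.004] xyz [-0.003  0.007 -2.004] xyz after turn [-0.005  0.009 -2.004]
 w 46.48 gf 17.5 F [-0.1  1.   6.4] q [ 13.  30.  87.   0.  63. 115.]
```

Call:
{"op": "arm_command", "data": {"turn": [[0,0,0],[0,0,0],[0,0,0],[0,0,0],[0,0,0],[0,0,0],[0,0,0],[0,0,0],[0,0,0],[0,0,0],[0,0,0],[0,0,0]], "xyz": [[0,0,-0.05],[0,0,-0.1],[0,0,-0.2],[0,0,-0.25],[0,0,-0.25],[0,0,-0.25],[0,0,-0.25],[0,0,-0.25],[0,0,-0.25],[0,0,-0.2],[0,0,-0.1],[0,0,0]], "claw": [46,46,46,46,46,46,46,46,46,46,46,46]}}

```text
time_s: 7.8
position: [0.4956, 0.2306, 0.1985]
tool_rot: [[0.976, -0.216, 0.001], [-0.216, -0.976, 0.0], [0.001, -0.0, -1.0]]
ft_force: [-0.1, 0.1, -1.2]
grip_width: 0.0459
gripper_force: 12.6
```

Call:
{"op": "arm_command", "data": {"turn": [[0,0,-0.5],[0,0,-0.9],[0,0,-0.9],[0,0,-0.9],[0,0,-0.9],[0,0,-0.9],[0,0,-0.9],[0,0,-0.8],[0,0,-0.26],[0,0,0],[0,0,0]], "xyz": [[0,0,0],[0,0,0],[0,0,0],[0,0,0],[0,0,0],[0,0,0],[0,0,0],[0,0,0],[0,0,0],[0,0,0],[0,0,0]], "claw": [46,46,46,46,46,46,46,46,46,46,46]}}

```text
time_s: 8.9
position: [0.4954, 0.2305, 0.1976]
tool_rot: [[0.926, 0.379, -0.0], [0.379, -0.926, -0.0], [-0.0, -0.0, -1.0]]
ft_force: [0.3, -0.9, -0.9]
grip_width: 0.046
gripper_force: 12.6
```

```bash
python3 go.py .5242 -.0158 .196 112.3
```

```text
t 8.9 pos [0.4954 0.2305 0.1976] turn [-0.001  0.005 -0.012] xyz [-1.332  4.778  0.032] xyz after turn [-1.337  4.777  0.032]
 w 46.05 gf 12.6 F [ 0.3 -0.9 -0.9] q [13. 23. 78.  0. 79. 80.]
```

Call:
{"op": "arm_command", "data": {"turn": [[0,0,0],[0,0,0],[0,0,0],[0,0,0],[0,0,0],[0,0,0],[0,0,0],[0,0,0],[0,0,0],[0,0,0],[0,0,0],[0,0,0]], "xyz": [[-0.06,0.2,0],[-0.12,0.45,0],[-0.15,0.55,0],[-0.16,0.58,0],[-0.16,0.58,0],[-0.16,0.58,0],[-0.16,0.58,0],[-0.16,0.58,0],[-0.12,0.4,0],[-0.08,0.27,0],[0,0,0],[0,0,0]], "claw": [46,46,46,46,46,46,46,46,46,46,46,46]}}

```text
time_s: 10.1
position: [0.5244, -0.015, 0.1978]
tool_rot: [[0.925, 0.379, -0.0], [0.379, -0.925, 0.0], [-0.0, -0.0, -1.0]]
ft_force: [0.5, -0.4, -1.8]
grip_width: 0.0458
gripper_force: 12.5
```

```bash
python3 - <<'E'
from go import *
go(.5242,-.0158,.1,112.3)
im=[imaging.get_image(n) for n in("scene","top")]
np.savez("at1.npz",s=im[0][0],sd=im[0][1],t=im[1][0],td=im[1][1])
f=lambda a,u,v,w,h,k:cv2.resize(a[v:v+h,u:u+w],None,fx=k,fy=k,interpolation=cv2.INTER_CUBIC)
cv2.imwrite("pics/c3.png",np.hstack([f(im[0][0],300,130,80,120,5),f(im[1][0],291,245,80,120,5)]))
P=cloud("scene",im[0][1])
q=P[130:260,290:390].reshape(-1,3)
for z0 in np.arange(.09,.2,.01):
    s=q[(q[:,2]>z0)&(q[:,2]<z0+.01)&(np.hypot(q[:,0]-.524,q[:,1]+.016)<.05)]
    if len(s)>3: r=cv2.minAreaRect((s[:,:2]*1000).astype(np.float32)); print(z0.round(2),len(s),s.mean(0).round(4),np.round(r[0],1),np.round(r[1],1),round(r[2]))
for z in(.115,.118,.121): print(z,proj("scene",[[.5242,-.0158,z]]))
E
```

```text
t 10.1 pos [ 0.5244 -0.015   0.1978] turn [-0.005  0.    -0.   ] xyz [-0.009  0.014  1.956] xyz after turn [-0.009  0.013  1.956]
 w 45.85 gf 12.5 F [ 0.5 -0.4 -1.8] q [-15.  21.  82.   0.  77.  53.]
0.11 4 [ 0.523  -0.0141  0.1192] [524.4 -14.5] [ 8.2 29.6] 8
0.12 29 [ 0.526  -0.0136  0.1254] [525.4 -13.5] [15.8 31.5] 21
0.13 29 [ 0.525  -0.0112  0.1346] [525.3 -13.9] [13.2 31.5] 19
0.14 29 [ 0.5248 -0.0131  0.1447] [523.8 -13.6] [17.  28.6] 18
0.15 34 [ 0.5262 -0.0156  0.1547] [524.9 -14.2] [17.  30.6] 19
0.16 34 [ 0.5271 -0.0154  0.165 ] [525.1 -14.1] [18.  32.5] 24
0.17 35 [ 0.5257 -0.0157  0.1752] [524.8 -14.1] [17.2 35.2] 19
0.18 30 [ 0.529  -0.0192  0.1845] [527.1 -13.4] [14.7 36. ] 14
0.19 30 [ 0.5292 -0.0211  0.1948] [526.6 -13.4] [15.3 39.9] 11
0.2 57 [ 0.5303 -0.0151  0.2055] [525.3 -12.7] [22.  67.8] 22
0.115 [[344.25655915 209.32608308]]
0.118 [[344.28951639 208.37998667]]
0.121 [[344.32259728 207.42993213]]
```

View pics/c3.png

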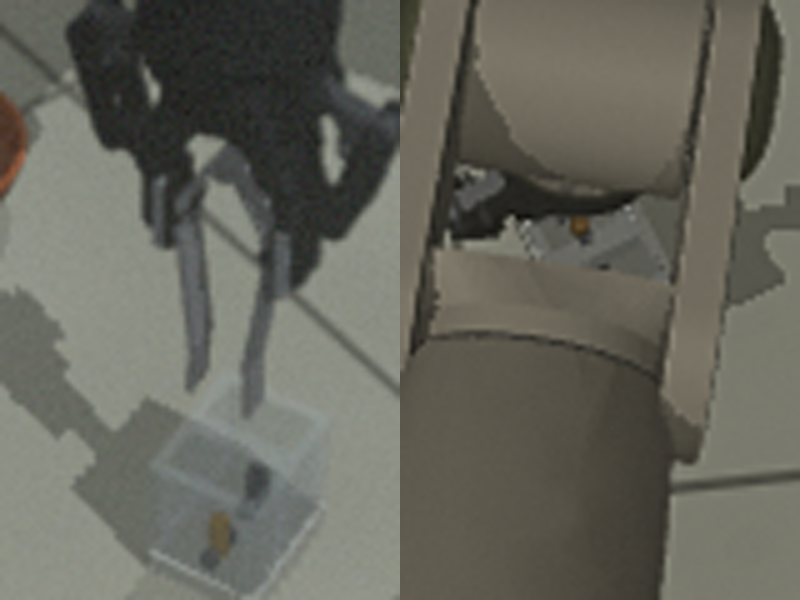

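Scene crop: tongs hang straight above the brass pocket. The tip ends are at about (338,208) and (349,213) with their midpoint over the pocket, and the brass pin is at about (344,237). I'll descend in stages.

Call:
{"op": "arm_command", "data": {"turn": [[0,0,0],[0,0,0],[0,0,0],[0,0,0],[0,0,0],[0,0,0],[0,0,0],[0,0,0],[0,0,0],[0,0,0]], "xyz": [[-0.01,0.015,0],[0,0,0.1],[0,0,0.2],[0,0,0.2],[0,0,0.15],[0,0,0.15],[0,0,0.15],[0,0,0.15],[0,0,0.1],[0,0,0]], "claw": [46,46,46,46,46,46,46,46,46,46]}}

```text
time_s: 11.2
position: [0.5241, -0.0161, 0.1371]
tool_rot: [[0.925, 0.38, -0.001], [0.38, -0.925, 0.0], [-0.001, -0.001, -1.0]]
ft_force: [-0.4, -0.5, -1.2]
grip_width: 0.0464
gripper_force: 12.5
```

```bash
python3 - <<'E'
from go import *
go(.5242,-.0158,.098,112.3)
im=[imaging.get_image(n) for n in("scene","top")]
f=lambda a,u,v,w,h,k:cv2.resize(a[v:v+h,u:u+w],None,fx=k,fy=k,interpolation=cv2.INTER_CUBIC)
cv2.imwrite("pics/c4.png",np.hstack([f(im[0][0],310,180,70,80,7)]))
E
```

```text
t 11.2 pos [ 0.5241 -0.0161  0.1371] turn [-0.008  0.011  0.004] xyz [ 0.005 -0.005  0.783] xyz after turn [ 0.004 -0.006  0.783]
 w 46.38 gf 12.5 F [-0.4 -0.5 -1.2] q [-15.  24.  87.   0.  69.  53.]
```

View pics/c4.png

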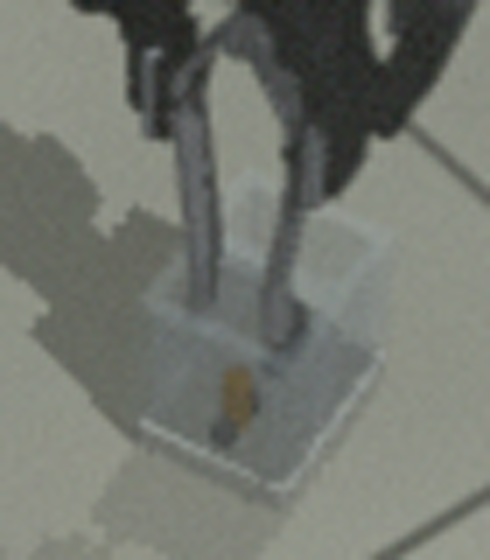

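The tips are inside the pocket with no contact force, at about (339,223) and (350,228), and the pin is below at (344,236). Going on down.

Call:
{"op": "arm_command", "data": {"turn": [[0,0,0],[0,0,0],[0,0,0],[0,0,0],[0,0,0],[0,0,0],[0,0,0],[0,0,0],[0,0,0],[0,0,0]], "xyz": [[0,0,0.1],[0,0,0.12],[0,0,0.12],[0,0,0.12],[0,0,0.12],[0,0,0.1],[0,0,0.06],[0,0,0.04],[0,0,0],[0,0,0]], "claw": [46,46,46,46,46,46,46,46,46,46]}}

```text
time_s: 12.3
position: [0.5245, -0.0162, 0.099]
tool_rot: [[0.925, 0.38, 0.0], [0.38, -0.925, -0.0], [0.0, 0.0, -1.0]]
ft_force: [0.3, 0.6, -1.3]
grip_width: 0.0459
gripper_force: 12.5
```

Call:
{"op": "arm_command", "data": {"turn": [[0,0,0],[0,0,0],[0,0,0],[0,0,0],[0,0,0],[0,0,0],[0,0,0],[0,0,0]], "xyz": [[0,0,0],[0,0,0],[0,0,0],[0,0,0],[0,0,0],[0,0,0],[0,0,0],[0,0,0]], "claw": [45,44,43.5,43,42.5,42.5,42.5,42.5], "squeeze": 30}}

```text
time_s: 13.1
position: [0.5244, -0.0162, 0.0988]
tool_rot: [[0.925, 0.38, -0.0], [0.38, -0.925, -0.0], [-0.0, 0.0, -1.0]]
ft_force: [-0.6, -0.2, -1.2]
grip_width: 0.0428
gripper_force: 19.0
```

Call:
{"op": "arm_command", "data": {"turn": [[0,0,0],[0,0,0],[0,0,0],[0,0,0],[0,0,0],[0,0,0]], "xyz": [[0,0,0],[0,0,0],[0,0,0],[0,0,0],[0,0,0],[0,0,0]], "claw": [42.2,41.8,41.4,41,40.5,40], "squeeze": 36}}

```text
time_s: 13.7
position: [0.5243, -0.016, 0.0988]
tool_rot: [[0.925, 0.38, -0.0], [0.38, -0.925, 0.0], [-0.0, -0.0, -1.0]]
ft_force: [-1.5, 2.8, 0.4]
grip_width: 0.0416
gripper_force: 36.2
```

Call:
{"op": "arm_command", "data": {"turn": [[0,0,0],[0,0,0],[0,0,0],[0,0,0]], "xyz": [[0,0,0],[0,0,0],[0,0,0],[0,0,0]], "claw": [38,36,36,36], "squeeze": 39}}

```text
time_s: 14.1
position: [0.5243, -0.0161, 0.0988]
tool_rot: [[0.925, 0.38, -0.0], [0.38, -0.925, 0.0], [-0.0, -0.0, -1.0]]
ft_force: [-0.9, 2.6, 1.8]
grip_width: 0.0414
gripper_force: 39.2
```

Call:
{"op": "arm_command", "data": {"turn": [[0,0,0],[0,0,0],[0,0,0],[0,0,0],[0,0,0],[0,0,0],[0,0,0],[0,0,0]], "xyz": [[0,0,-0.02],[0,0,-0.03],[0,0,-0.04],[0,0,-0.05],[0,0,-0.06],[0,0,-0.06],[0,0,-0.06],[0,0,0]], "claw": [36,36,36,36,36,36,36,36]}}

```text
time_s: 14.9
position: [0.5247, -0.0163, 0.1155]
tool_rot: [[0.925, 0.38, 0.001], [0.38, -0.925, -0.0], [0.001, 0.001, -1.0]]
ft_force: [0.2, 0.2, -1.1]
grip_width: 0.0415
gripper_force: 40.3
```

Call:
{"op": "arm_command", "data": {"turn": [[0,0,0],[0,0,0],[0,0,0],[0,0,0],[0,0,0],[0,0,0],[0,0,0],[0,0,0],[0,0,0],[0,0,0],[0,0,0],[0,0,0]], "xyz": [[0,0,-0.1],[0,0,-0.15],[0,0,-0.2],[0,0,-0.2],[0,0,-0.2],[0,0,-0.2],[0,0,-0.2],[0,0,-0.2],[0,0,-0.2],[0,0,-0.15],[0,0,-0.1],[0,0,0]], "claw": [36,36,36,36,36,36,36,36,36,36,36,36]}}

```text
time_s: 16.1
position: [0.5246, -0.0162, 0.2104]
tool_rot: [[0.925, 0.38, 0.001], [0.38, -0.925, -0.0], [0.001, 0.001, -1.0]]
ft_force: [0.6, -0.0, -1.7]
grip_width: 0.0411
gripper_force: 40.3
```

```bash
python3 - <<'E'
from go import *
go(.4985,-.293,.2,112.3)
im=[imaging.get_image(n) for n in("scene","top")]
f=lambda a,u,v,w,h,k:cv2.resize(a[v:v+h,u:u+w],None,fx=k,fy=k,interpolation=cv2.INTER_CUBIC)
cv2.imwrite("pics/c5.png",f(im[0][0],305,150,70,100,6))
E
```

```text
t 16.1 pos [ 0.5246 -0.0162  0.2104] turn [ 0.007 -0.009  0.005] xyz [-2.585  4.922  0.209] xyz after turn [-2.583  4.923  0.208]
 w 41.07 gf 40.3 F [ 0.6 -0.  -1.7] q [-15.  20.  80.   0.  79.  53.]
```

View pics/c5.png

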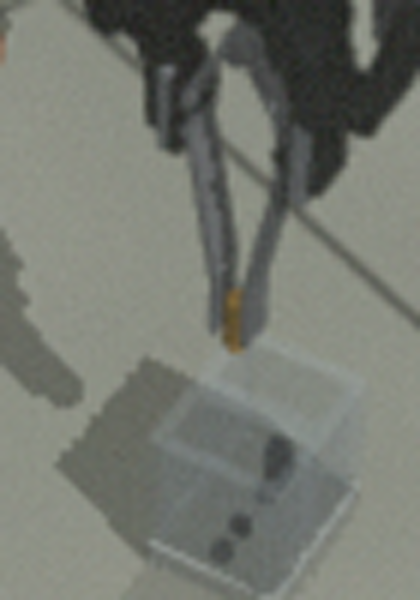

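The brass pin is held between the tips at about (344,203), and the dark pin is still in its pocket. Moving to the bowl.

Call:
{"op": "arm_command", "data": {"turn": [[0,0,0],[0,0,0],[0,0,0],[0,0,0],[0,0,0],[0,0,0],[0,0,0],[0,0,0],[0,0,0],[0,0,0],[0,0,0],[0,0,0]], "xyz": [[-0.05,0.1,0],[-0.1,0.2,0],[-0.2,0.35,0],[-0.25,0.5,0],[-0.3,0.55,0],[-0.3,0.6,0],[-0.3,0.6,0],[-0.3,0.55,0],[-0.28,0.5,0],[-0.2,0.4,0],[-0.2,0.35,0],[-0.1,0.2,0]], "claw": [36,36,36,36,36,36,36,36,36,36,36,36]}}

```text
time_s: 17.4
position: [0.4973, -0.294, 0.2094]
tool_rot: [[0.926, 0.378, -0.001], [0.378, -0.926, 0.0], [-0.001, -0.0, -1.0]]
ft_force: [0.2, 0.9, -1.4]
grip_width: 0.0417
gripper_force: 40.2
```

Call:
{"op": "arm_command", "data": {"turn": [[0,0,0],[0,0,0],[0,0,0]], "xyz": [[0,0.02,0],[0,0,0],[0,0,0]], "claw": [36,36,36]}}

```text
time_s: 17.7
position: [0.4986, -0.2919, 0.2098]
tool_rot: [[0.925, 0.381, -0.0], [0.381, -0.925, 0.0], [0.0, -0.0, -1.0]]
ft_force: [0.4, 0.2, -2.3]
grip_width: 0.0408
gripper_force: 40.3
```

```bash
python3 - <<'E'
from go import *
go(.4985,-.2935,.096,112.3)
im=[imaging.get_image(n) for n in("scene","top")]
f=lambda a,u,v,w,h,k:cv2.resize(a[v:v+h,u:u+w],None,fx=k,fy=k,interpolation=cv2.INTER_CUBIC)
cv2.imwrite("pics/c6.png",f(im[0][0],240,80,90,110,5))
P=cloud("top",im[1][1]); hsv=cv2.cvtColor(im[0][0],cv2.COLOR_BGR2HSV)
m=cv2.inRange(hsv,(16,120,60),(28,255,255)); m[:,:240]=0;m[:,330:]=0;m[:80]=0;m[190:]=0
v,u=np.nonzero(m); print(len(v),u.mean(),v.mean(),onplane("scene",[[u.mean(),v.mean()]],.135))
E
```

```text
t 17.7 pos [ 0.4986 -0.2919  0.2098] turn [-0.004 -0.     0.015] xyz [-0.013  0.029  2.277] xyz after turn [-0.013  0.029  2.277]
 w 40.79 gf 40.3 F [ 0.4  0.2 -2.3] q [-42.  25.  72.   0.  83.  26.]
10 280.5 130.5 [[ 0.50147785 -0.29318182  0.135     ]]
```

View pics/c6.png

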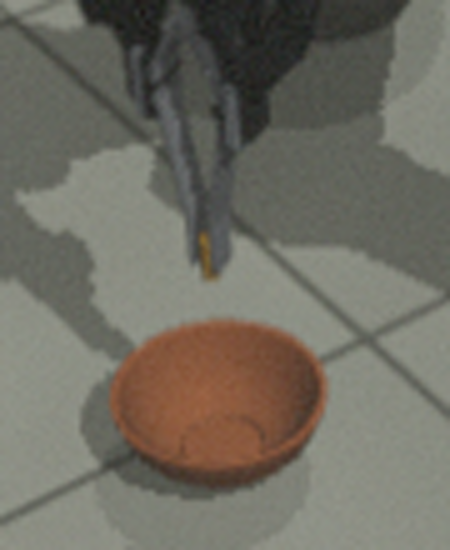

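The pin is held at about (281,132), above the middle of the bowl (floor ring at about (284,166)). Lowering.

Call:
{"op": "arm_command", "data": {"turn": [[0,0,0],[0,0,0],[0,0,0],[0,0,0],[0,0,0],[0,0,0],[0,0,0],[0,0,0],[0,0,0],[0,0,0],[0,0,0],[0,0,0]], "xyz": [[-0.01,0.03,0.1],[0,0,0.2],[0,0,0.3],[0,0,0.3],[0,0,0.3],[0,0,0.3],[0,0,0.25],[0,0,0.2],[0,0,0.15],[0,0,0.1],[0,0,0.05],[0,0,0]], "claw": [36,36,36,36,36,36,36,36,36,36,36,36]}}

```text
time_s: 19.0
position: [0.4986, -0.2944, 0.0973]
tool_rot: [[0.925, 0.38, 0.0], [0.38, -0.925, -0.0], [0.0, 0.0, -1.0]]
ft_force: [0.1, -0.8, -0.8]
grip_width: 0.0414
gripper_force: 40.3
```

Call:
{"op": "arm_command", "data": {"turn": [[0,0,0],[0,0,0],[0,0,0],[0,0,0]], "xyz": [[0,0,0.02],[0,0,0.02],[0,0,0],[0,0,0]], "claw": [36,36,36,36]}}

```text
time_s: 19.4
position: [0.4986, -0.2944, 0.0954]
tool_rot: [[0.925, 0.38, 0.0], [0.38, -0.925, -0.0], [0.0, 0.0, -1.0]]
ft_force: [0.3, -0.6, -0.9]
grip_width: 0.0413
gripper_force: 40.3
```

Release, then rise.

Call:
{"op": "arm_command", "data": {"turn": [[0,0,0],[0,0,0],[0,0,0],[0,0,0],[0,0,0],[0,0,0],[0,0,0],[0,0,0],[0,0,0],[0,0,0]], "xyz": [[0,0,0],[0,0,0],[0,0,0],[0,0,0],[0,0,0],[0,0,0],[0,0,0],[0,0,0],[0,0,0],[0,0,0]], "claw": [42,43,44,45,46,46,46,46,46,46], "squeeze": 30}}

```text
time_s: 20.4
position: [0.4986, -0.2943, 0.0953]
tool_rot: [[0.925, 0.38, -0.0], [0.38, -0.925, 0.0], [0.0, -0.0, -1.0]]
ft_force: [0.3, -0.4, -0.9]
grip_width: 0.046
gripper_force: 12.8
```

Call:
{"op": "arm_command", "data": {"turn": [[0,0,0],[0,0,0],[0,0,0],[0,0,0],[0,0,0],[0,0,0],[0,0,0],[0,0,0],[0,0,0],[0,0,0],[0,0,0]], "xyz": [[0,0,-0.05],[0,0,-0.1],[0,0,-0.2],[0,0,-0.25],[0,0,-0.3],[0,0,-0.3],[0,0,-0.3],[0,0,-0.3],[0,0,-0.25],[0,0,-0.15],[0,0,0]], "claw": [46,46,46,46,46,46,46,46,46,46,46]}}

```text
time_s: 21.5
position: [0.4989, -0.2946, 0.2069]
tool_rot: [[0.925, 0.38, 0.002], [0.38, -0.925, -0.002], [0.001, 0.002, -1.0]]
ft_force: [-0.0, -0.3, -1.2]
grip_width: 0.0459
gripper_force: 12.8
```

```bash
python3 - <<'E'
from go import *
go(.4956,.2306,.205,112.3)
im=imaging.get_image("scene")
cv2.imwrite("pics/c7.png",cv2.resize(im[0][80:190,240:330],None,fx=5,fy=5,interpolation=cv2.INTER_CUBIC))
P=cloud("scene",im[1]); q=P[80:190,240:330].reshape(-1,3)
for z0 in np.arange(.11,.2,.01):
    s=q[(q[:,2]>z0)&(q[:,2]<z0+.01)&(np.hypot(q[:,0]-.4986,q[:,1]+.2944)<.05)]
    if len(s)>3: r=cv2.minAreaRect((s[:,:2]*1000).astype(np.float32)); print(z0.round(2),len(s),np.round(r[0],1),np.round(r[1],1),round(r[2]))
E
```

```text
t 21.5 pos [ 0.4989 -0.2946  0.2069] turn [ 0.028 -0.014  0.004] xyz [ 3.928 -9.741  0.019] xyz after turn [ 3.925 -9.743  0.038]
 w 45.87 gf 12.8 F [-0.  -0.3 -1.2] q [-42.  26.  72.   0.  82.  25.]
0.12 7 [ 495.4 -295. ] [13.7 29.4] 7
0.13 28 [ 501.5 -295.1] [15.6 34.2] 22
0.14 34 [ 500.6 -293.7] [18.  33.8] 24
0.15 32 [ 499.2 -294. ] [20.5 29.4] 26
0.16 32 [ 500.1 -293. ] [18.6 29.9] 21
0.17 39 [ 500.3 -294. ] [19.2 35.1] 23
0.18 35 [ 500.2 -293.1] [17.9 36.5] 16
0.19 38 [ 501.3 -292.9] [16.1 38.2] 21
```

View pics/c7.png

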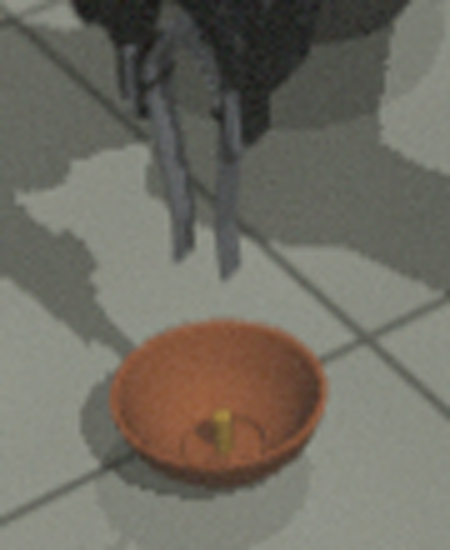

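The pin stands upright in the middle of the bowl at about (285,166). Now returning the tongs.

Call:
{"op": "arm_command", "data": {"turn": [[0,0,0],[0,0,0],[0,0,0],[0,0,0],[0,0,0],[0,0,0],[0,0,0],[0,0,0],[0,0,0],[0,0,0],[0,0,0],[0,0,0]], "xyz": [[0.05,-0.12,0],[0.1,-0.25,0],[0.15,-0.4,0],[0.2,-0.5,0],[0.22,-0.55,0],[0.24,-0.6,0],[0.24,-0.6,0],[0.24,-0.6,0],[0.24,-0.6,0],[0.24,-0.6,0],[0.24,-0.6,0],[0.24,-0.6,0]], "claw": [46,46,46,46,46,46,46,46,46,46,46,46]}}

```text
time_s: 22.75
position: [0.4943, 0.0319, 0.205]
tool_rot: [[0.925, 0.38, -0.001], [0.38, -0.925, 0.0], [-0.001, -0.001, -1.0]]
ft_force: [0.9, -0.1, -0.7]
grip_width: 0.0462
gripper_force: 12.9
```

Call:
{"op": "arm_command", "data": {"turn": [[0,0,0],[0,0,0],[0,0,0],[0,0,0],[0,0,0],[0,0,0],[0,0,0],[0,0,0],[0,0,0]], "xyz": [[0.24,-0.6,0],[0.24,-0.6,0],[0.24,-0.6,0],[0.24,-0.58,0],[0.23,-0.5,0],[0.2,-0.4,0],[0.15,-0.3,0],[0.08,-0.15,0],[0,0,0]], "claw": [46,46,46,46,46,46,46,46,46]}}

```text
time_s: 23.65
position: [0.4987, 0.2339, 0.205]
tool_rot: [[0.924, 0.381, -0.001], [0.381, -0.924, -0.0], [-0.001, -0.0, -1.0]]
ft_force: [0.5, 0.3, -1.2]
grip_width: 0.0458
gripper_force: 12.9
```

Call:
{"op": "arm_command", "data": {"turn": [[0,0,0.5],[0,0,0.9],[0,0,0.9],[0,0,0.9],[0,0,0.9],[0,0,0.9],[0,0,0.9],[0,0,0.8],[0,0,0.26],[0,0,0],[0,0,0]], "xyz": [[0,0,0],[0,0,0],[0,0,0],[0,0,0],[0,0,0],[0,0,0],[0,0,0],[0,0,0],[0,0,0],[0,0,0],[0,0,0]], "claw": [46,46,46,46,46,46,46,46,46,46,46]}}

```text
time_s: 24.75
position: [0.4993, 0.2327, 0.2053]
tool_rot: [[0.977, -0.215, -0.0], [-0.215, -0.977, -0.0], [-0.0, 0.0, -1.0]]
ft_force: [-0.1, -0.4, -1.1]
grip_width: 0.0465
gripper_force: 12.9
```

```bash
python3 go.py .4957 .2306 .0915 77.5
```

```text
t 24.75 pos [0.4993 0.2327 0.2053] turn [0.001 0.001 0.016] xyz [-0.061  0.056  2.276] xyz after turn [-0.061  0.056  2.276]
 w 46.48 gf 12.9 F [-0.1 -0.4 -1.1] q [ 13.  23.  77.  -0.  80. 115.]
```

Call:
{"op": "arm_command", "data": {"turn": [[0,0,0],[0,0,0],[0,0,0],[0,0,0],[0,0,0],[0,0,0],[0,0,0],[0,0,0],[0,0,0],[0,0,0],[0,0,0],[0,0,0]], "xyz": [[-0.06,0.055,0],[0,0,0],[0,0,0.15],[0,0,0.25],[0,0,0.25],[0,0,0.25],[0,0,0.2],[0,0,0.2],[0,0,0.2],[0,0,0.2],[0,0,0.1],[0,0,0]], "claw": [46,46,46,46,46,46,46,46,46,46,46,46]}}

```text
time_s: 25.95
position: [0.4956, 0.2309, 0.1146]
tool_rot: [[0.976, -0.216, -0.001], [-0.216, -0.976, -0.0], [-0.001, 0.001, -1.0]]
ft_force: [-0.1, -0.7, -1.5]
grip_width: 0.0464
gripper_force: 12.9
```

Call:
{"op": "arm_command", "data": {"turn": [[0,0,0],[0,0,0],[0,0,0],[0,0,0],[0,0,0],[0,0,0],[0,0,0],[0,0,0]], "xyz": [[0,0,0.1],[0,0,0.1],[0,0,0.1],[0,0,0.1],[0,0,0.05],[0,0,0.02],[0,0,0],[0,0,0]], "claw": [46,46,46,46,46,46,46,46]}}

```text
time_s: 26.75
position: [0.4959, 0.231, 0.092]
tool_rot: [[0.976, -0.216, 0.0], [-0.216, -0.976, 0.0], [0.0, -0.0, -1.0]]
ft_force: [0.9, 0.0, -1.7]
grip_width: 0.0464
gripper_force: 12.9
```

```bash
python3 go.py .4957 .2306 .0915 77.5
```

```text
t 26.75 pos [0.4959 0.231  0.092 ] turn [-0.002 -0.004  0.004] xyz [-0.003  0.008  0.01 ] xyz after turn [-0.003  0.008  0.01 ]
 w 46.37 gf 12.9 F [ 0.9  0.  -1.7] q [ 13.  30.  87.   0.  64. 115.]
```

Call:
{"op": "arm_command", "data": {"turn": [[0,0,0],[0,0,0],[0,0,0],[0,0,0],[0,0,0],[0,0,0],[0,0,0],[0,0,0],[0,0,0],[0,0,0],[0,0,0],[0,0,0]], "xyz": [[0,0,0.01],[0,0,0],[0,0,0],[0,0,0],[0,0,0],[0,0,0],[0,0,0],[0,0,0],[0,0,0],[0,0,0],[0,0,0],[0,0,0]], "claw": [46,47,48,49,50,51,53,56,62,70,72,72]}}

```text
time_s: 27.95
position: [0.4958, 0.2309, 0.0913]
tool_rot: [[0.976, -0.216, -0.0], [-0.216, -0.976, -0.0], [-0.0, 0.0, -1.0]]
ft_force: [0.1, 0.5, -0.1]
grip_width: 0.0718
gripper_force: 0.0
```

Call:
{"op": "arm_command", "data": {"turn": [[0,0,0],[0,0,0],[0,0,0],[0,0,0],[0,0,0],[0,0,0],[0,0,0],[0,0,0],[0,0,0],[0,0,0],[0,0,0],[0,0,0]], "xyz": [[0,0,0],[0,0,-0.05],[0,0,-0.15],[0,0,-0.25],[0,0,-0.3],[0,0,-0.35],[0,0,-0.4],[0,0,-0.4],[0,0,-0.4],[0,0,-0.4],[0,0,-0.3],[0,0,-0.2]], "claw": [72,72,72,72,72,72,72,72,72,72,72,72]}}

```text
time_s: 29.15
position: [0.4959, 0.231, 0.2531]
tool_rot: [[0.976, -0.216, 0.002], [-0.216, -0.976, 0.001], [0.002, -0.001, -1.0]]
ft_force: [-0.0, -0.3, 0.8]
grip_width: 0.0722
gripper_force: 0.0
```

```bash
python3 - <<'E'
from m import *
from go import go
go(.4957,.2306,.25,77.5)
im=imaging.get_image("scene"); P=cloud("scene",im[1])
print(rect(P,(.47,.19),(.53,.27),.10,.16))
f=lambda u,v,w,h,k:cv2.resize(im[0][v:v+h,u:u+w],None,fx=k,fy=k,interpolation=cv2.INTER_CUBIC)
cv2.imwrite("pics/c8.png",f(240,120,260,220,3))
E
```

```text
t 29.15 pos [0.4959 0.231  0.2531] turn [-0.011 -0.021  0.005] xyz [-0.003  0.009  0.062] xyz after turn [-0.003  0.009  0.062]
 w 72.16 gf 0.0 F [-0.  -0.3  0.8] q [ 13.  21.  73.   0.  87. 115.]
(array([497.1, 231.7]), array([48.8, 25.5]), 77.4, 360, np.float64(0.1333))
```

View pics/c8.png

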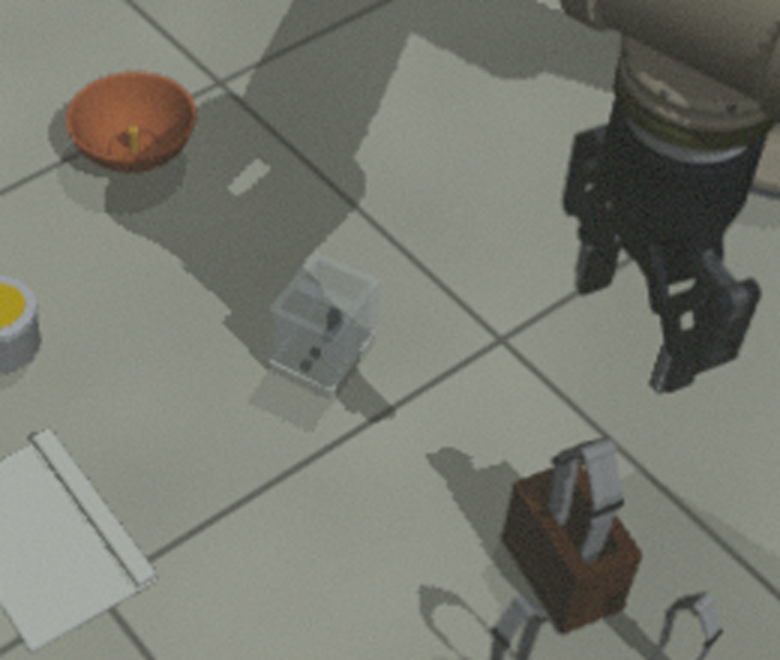

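The pin is in the bowl at about (284,166), the tongs stand in the stand at about (435,285), the dark pin is in its pocket, and the arm is clear. Handing in.

```bash
python3 -c "
from rig import env
print(env.close_job())"
```

```text
the job is handed in; nothing more can be done
None
```

I drew the brass pin out with the tongs at about 40 N per finger and let it go in the cazuelita, then stood the tongs back in their stand. The dark pin is still in its pocket, and I handed the job in at about 29 s.

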